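# Shut the draft shield and tare the milligram balance

### The job

An empty jar stands on the milligram balance, the one with the glass draft shield: with the fingertips push the shield's sliding glass top fully shut, then lightly press the balance's tare key (the one wide key, at the right-hand end of its row), let it come back up and withdraw. Push the handle without pinching it, keep a light hand on the balance throughout, and leave alone its other keys, its pan and jar, the plain scale beside it and the loose things on the bench.

Things in the scene. Friction and masses are not known exactly. Their poses are not given: they have to be found in the camera images.
- balance: milligram balance: pale grey case 200 wide, 300 deep (mm), glass draft shield on its rear part; stands firm. Origin: centre of its underside, on the bench; x to its back (keys in front), y to its left, z up. Level key deck 42 high, x -148 to -106; sloping display up to 65 high at x = -55; glass chamber x -40 to 130, y -83 to 83, guide rails up to 147 high
- shield_top (a joint): sliding glass top of the draft shield: 0 = fully shut (at its stop), grows as it slides to the back of the balance (+x), up to 0.12 m; starts part open and stays where it is left; sliding it takes about 1.2 N, more when fast. Pane 150 mm wide, 170 long, 4 thick, upper face 145 mm above the bench
- handle (a point): middle of the sliding top's black handle: a bar 60 mm long across the balance (y) and 14 thick along the slide (x), standing on the pane's front edge, from 145 to 166 mm above the bench. This point is 155 mm above the bench, moves with the top; shut, it is at x = -31, y = 0 mm in the balance's frame; axes as the balance's. Behind it (+x) the flat pane, ahead of it the opening
- tare_key (a joint): travel of the tare key: 0 = up, 0.004 m = fully down; sprung, 1.5 N starts it, 5 N presses it fully down, and it comes back up by itself. It is pressed straight down
- tare_top (a point): centre of the top face of the balance's tare key, 47 mm above the bench when up: the one wide key, 40 mm (y) x 16 mm (x), 5 mm proud of the deck, right-hand end of the row of five keys as seen from the robot; x = -127, y = -62 mm in the balance's frame; axes as the balance's. The nearest other key begins 50 mm to its left
- key_a (a joint): small square key of the balance, 16 x 16 mm, in the same row as the tare key, its centre 58 mm to the LEFT (balance +y) of the tare key's centre, top at the same height; reads 0 up and up to 0.004 m pressed. Not to be pressed
- key_b (a joint): small square key of the balance, 16 x 16 mm, in the same row as the tare key, its centre 84 mm to the LEFT (balance +y) of the tare key's centre, top at the same height; reads 0 up and up to 0.004 m pressed. Not to be pressed
- key_c (a joint): small square key of the balance, 16 x 16 mm, in the same row as the tare key, its centre 110 mm to the LEFT (balance +y) of the tare key's centre, top at the same height; reads 0 up and up to 0.004 m pressed. Not to be pressed
- key_d (a joint): small square key of the balance, 16 x 16 mm, in the same row as the tare key, its centre 136 mm to the LEFT (balance +y) of the tare key's centre, top at the same height; reads 0 up and up to 0.004 m pressed. Not to be pressed
- pan (a point): centre of the top of the round steel weighing pan, 110 mm across, inside the glass chamber, 77 mm above the bench. Not to be touched
- weigh_jar: empty open glass weighing jar, 40 mm across, 46 mm tall, standing on that pan (origin: centre of its underside). Leave alone
- scale: plain kilogram scale beside the balance, on its left or right: case 190 mm wide, 250 mm deep, open square steel pan 80 mm above the bench, no glass, same row of keys. Origin: centre of its underside. Not to be touched
- beaker: glass beaker 68 mm across, 88 mm tall, on the scale's pan (origin: centre of its underside). Leave alone
- sample_jar_a: capped glass sample jar, 38 mm across, 70 mm tall, standing on the bench (origin: centre of its underside). Leave alone
- sample_jar_b: capped glass sample jar, 38 mm across, 70 mm tall, standing on the bench (origin: centre of its underside). Leave alone
- sample_jar_c: capped glass sample jar, 38 mm across, 70 mm tall, standing on the bench (origin: centre of its underside). Leave alone
- cal_weight: steel calibration weight with a neck, 30 mm across, 46 mm tall, on the bench (origin: centre of its underside). Leave alone
- forceps: steel forceps 140 mm long lying on the bench, about 10 mm high (origin: middle of the length). Leave alone
- dish: small aluminium weighing dish, 60 mm across, 16 mm tall, on the bench (origin: centre of its underside). Leave alone

How it is judged:
By the outcome, as a careful person would: the job done as asked, in the order asked, and still so for the second after the job is handed in, with the robot touching nothing.
It also fails if it takes over 43 s, if anything falls off the work surface, if the arm or the gripper's body presses on something with over 40 N, if the wrist force passes 120 N, or if a joint passes its speed limit or range.

### The arm

A 6-joint arm with a two-finger parallel gripper is mounted at the origin on the work surface. World frame = base frame: x ahead of the robot, y to its left, z up, the work surface at z = 0. Lengths are in m, angles in degrees, forces in N, time in s.
With the tool pointing down it reaches from about 0.35 to 0.875 m from the base axis. Payload 4.2 kg.
Tool frame: the origin (TCP) lies on the centre line of the jaws, within the pads' length; the fingertips stand 19 mm ahead of it and the grasp point (between the pads) is the TCP; z points along the fingers, y is the line along which they close (so a half turn about z gives the same grasp; the last joint's range is limited). The gripper opens to 87 mm and grips with 3 to 60 N. Pads are 19 mm wide; open, the fingers measure 117 mm over their backs; the gripper's body (75 mm by 190 mm) begins 51 mm behind the grasp point.
Start: joints at [86.895, 22.042, 0.453, 0, -68.411, -14.817], TCP at [0.192, 0.595, 0.242] pointing down, gripper open.
Joint ranges: [-179.83, 179.83], [-69.29, 118.12], [-61.27, 80.66], [-181.25, 117.63], [-171.15, -9.14], [-177.46, 177.46]. Speed limits (degrees/s): [159.86, 159.86, 180, 180, 180, 180].

### API

Orientations are given as a 3x3 rotation matrix whose columns are the frame's x, y, z axes.
In Python, from station import sense, capture, finish_job, search_frame, masks_of gives the robot as it stands.
- The arm moves only by the tool drive_tool, never from a script. Its argument "rows" is a list of rows, each a list of 7 numbers: the opening in per cent of the stroke, from 0 (shut) to 100 (fully open), then the shift along the world's x, y, z in mm, then the turn, a rotation vector about the world's x, y, z in rad. In form: [[fingers, dx, dy, dz, wx, wy, wz], ...]. A call has 1 to 5 rows; each row shifts and turns the commanded pose from where the row before left it; what a row does not reach is not made up. A row lasts 1/12 s, in which the tool goes at most 41.7 mm and 7.16 degrees, less where a joint would pass 70% of its speed; a pose out of reach is approached as far as the arm can. A call is refused whole if a number of a shift passes 41.7 or a number of a turn 0.125, either way. A call with a gripper value outside its range is refused whole. The fingers move at their own pace and stop on an object; the grip force is fixed at half the most. Time passes only in rows, so rows that do not move let the fingers close. It gives the time, the measured TCP pose, the force, the opening and the grip force at its end, in the units of the state.
- sense(): the state, without advancing time (a new reading comes with each control period).
- capture(name): name is "side" or "top"; returns a dict with "frame" (420x560x3 uint8, red, green, blue), "z_map" (420x560 float32, m along the optical axis (not along the pixel's ray), 0 where there is no reading), "fx", "fy", "cx", "cy" (pixels), "R" (3x3) and "t" (3): a world point X has camera coordinates R X + t. Camera axes: x right, y down, z forward; pixel columns grow to the right and rows downward; lengths in m; the calibration is good to about 2 mm. A picture is of the moment at which its call begins.
- finish_job(): hands the job in; it is judged then, once.
Trained networks look in a picture, given as the dict that the camera call returned (one of the last four; its "shot" number tells which), for a name from the list of things; names that differ only in an ending like _2 or _b are one class to them, and where a whole thing is asked for, a point or a joint stands for the part that bears it (a point fixed in the world has none). Each returns a list of dicts, best first, with "p" (0 to 1); they miss things now and then, are a little off and sometimes report something else, mostly with a low value. They report only what shows in the picture. A call takes as long as a camera call.
- search_frame(label, picture): "xy" ([column, row] in pixels, amid what is visible of it).
- masks_of(label, picture): "region" (420x560 bool, what is visible of it) and "xy" ([column, row] in pixels, amid what is visible of it).
The state is a dict: "time_s": time; "joints": joint angles; "joint_velocities": joint speeds; "effort": joint torques, N m; "tcp_pos": TCP position; "ee_rot": TCP orientation; "wrist_force": force on the tool from outside, world axes, zero at the start; "moment": the same for the moment, N m; "gripper_width": opening from 0.0 (shut) to 1.0 (fully open); "gripper_force": force on a finger pad.
Only numpy, scipy, OpenCV 4.12 (cv2) and the standard library are available. Lean on these libraries where they do the work, as an engineer would, in place of code of your own. Each camera call takes 0.05 s, during which the arm holds its last target. There are 200 camera calls.

## Working session

There is one attempt and no reset: what is moved stays moved. The work goes in short steps, Python scripts to look and compute and a tool call to move; the robot and the scene stay as the last step left them, time stands still between calls to the robot, and variables do not carry over. Pictures are saved under pics/ and viewed, at most 10 in all, crops included, and the job is handed in when it is done.

Besides the shell and the picture viewer there is one more tool, called after "Emit:" as name(argument=value, ...), one argument or row to a line, values as JSON. drive_tool: Moves the arm, as the interface text tells. Its arguments: {"type":"object","properties":{"rows":{"type":"array"}},"required":["rows"]}

```bash
mkdir -p pics; cat > h.py <<'E'
import numpy as np, cv2
from station import *
def px2w(c,u,v,z=None):
    d=z if z is not None else c["z_map"][int(round(v)),int(round(u))]
    X=np.array([(u-c["cx"])/c["fx"]*d,(v-c["cy"])/c["fy"]*d,d])
    return c["R"].T@(X-c["t"])
def onplane(c,u,v,h):
    r=c["R"].T@np.array([(u-c["cx"])/c["fx"],(v-c["cy"])/c["fy"],1]); o=-c["R"].T@c["t"]
    return o+r*(h-o[2])/r[2]
def proj(c,X):
    p=c["R"]@np.array(X)+c["t"]; return np.array([c["fx"]*p[0]/p[2]+c["cx"],c["fy"]*p[1]/p[2]+c["cy"]])
E
python3 - <<'E'
from h import *
ims=[]
for n in ("top","side"):
    c=capture(n); cv2.imwrite(f"pics/{n}0.png",c["frame"][:,:,::-1])
    print(n,"cam",-c["R"].T@c["t"])
    for l,h in (("handle",.155),("tare_top",.047),("balance",None),("pan",.077),("scale",None),("key_a",.047)):
        for r in search_frame(l,c)[:2]:
            u,v=r["xy"]; print(l,round(r["p"],2),np.round(r["xy"],1),"depth",np.round(px2w(c,u,v),3), "plane",np.round(onplane(c,u,v,h),3) if h else "")
E
```

```text
top cam [ 0.45967566 -0.00387391  1.07556024]
handle 0.86 [371.2 147.5] depth [ 0.694 -0.2    0.142] plane [ 0.691 -0.197  0.155]
tare_top 0.73 [371.9 146.4] depth [ 0.697 -0.201  0.144] plane [ 0.721 -0.222  0.047]
tare_top 0.39 [196.2 175.9] depth [0.624 0.249 0.085] plane [0.631 0.258 0.047]
balance 0.61 [368.6 197.3] depth [ 0.577 -0.207  0.075] plane 
pan 0.73 [370.4 194.9] depth [ 0.584 -0.212  0.074] plane [ 0.584 -0.211  0.077]
scale 0.62 [219.9 196.9] depth [0.57  0.185 0.081] plane 
side cam [ 0.10853829 -0.57212389  0.92668001]
handle 0.9 [391.5 222.9] depth [ 0.684 -0.211  0.146] plane [ 0.677 -0.215  0.155]
handle 0.49 [256.5 241.2] depth [ 0.452 -0.017  0.06 ] plane [ 0.414 -0.078  0.155]
tare_top 0.63 [332.2 332.3] depth [ 0.448 -0.295  0.044] plane [ 0.447 -0.295  0.047]
balance 0.63 [358.3 268.3] depth [ 0.583 -0.225  0.075] plane 
pan 0.67 [357.4 267.7] depth [ 0.58  -0.224  0.079] plane [ 0.581 -0.223  0.077]
scale 0.72 [251.9 173.2] depth [0.565 0.163 0.078] plane 
key_a 0.55 [286.2 287.9] depth [ 0.435 -0.155  0.048] plane [ 0.435 -0.154  0.047]
key_a 0.42 [309.8 311.3] depth [ 0.441 -0.23   0.046] plane [ 0.44  -0.23   0.047]
```

```bash
python3 -c "
from station import sense
s=sense();print({k:s[k] for k in ('time_s','tcp_pos','ee_rot','wrist_force','gripper_width')})"
```

```text
{'time_s': 0.7, 'tcp_pos': array([0.19225951, 0.59466837, 0.24155387]), 'ee_rot': array([[ 9.51492150e-01, -3.07673022e-01, -2.32988644e-06],
       [-3.07673022e-01, -9.51492150e-01, -1.30025952e-06],
       [-1.81681388e-06,  1.95402993e-06, -1.00000000e+00]]), 'wrist_force': array([-0.56866046, -0.58931622,  0.61895869]), 'gripper_width': 0.9971717919385158}
```

View pics/top0.png

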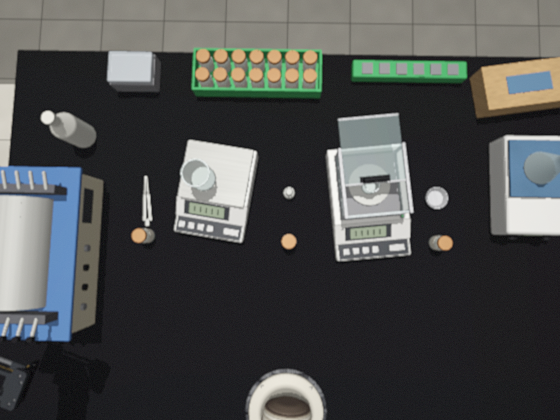

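View pics/side0.png

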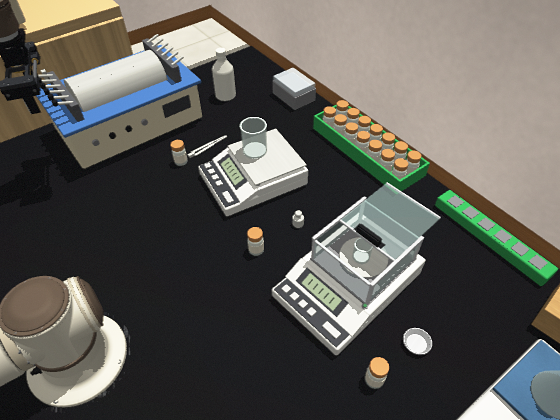

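The top view shows the balance at about (370,195), with the black handle bar at about (375,179) and the wide tare key at about (398,250). The side view shows the handle at about (369,235) and the tare key at about (331,328). The network's "handle" in the top view is the glass pane, so I'll measure both in crops.

```bash
python3 - <<'E'
from h import *
out=[]
for n,(x0,y0,x1,y1) in (("top",(320,110,420,265)),("side",(265,180,445,355))):
    c=capture(n); f=c["frame"]; g=cv2.cvtColor(f,cv2.COLOR_RGB2GRAY)
    k=cv2.resize(f[y0:y1,x0:x1],None,fx=580/(y1-y0),fy=580/(y1-y0),interpolation=cv2.INTER_CUBIC); out.append(k[:,:400] if n=="top" else k[:,:420])
    # handle: dark blob
    bx={"top":(355,168,395,192),"side":(350,215,390,255)}[n]
    m=(g[bx[1]:bx[3],bx[0]:bx[2]]<45).astype(np.uint8)
    N,L,S,C=cv2.connectedComponentsWithStats(m)
    for i in range(1,N):
        if S[i,4]>15:
            u,v=C[i]+np.array(bx[:2]); print(n,"dark",S[i],u,v,"z.158:",onplane(c,u,v,.158),"depth",px2w(c,u,v))
            pts=np.argwhere(L==i)[:,::-1].astype(np.float32); r=cv2.minAreaRect(pts); 
            P=np.array([onplane(c,*(p+np.array(bx[:2])),.16)[:2] for p in pts]); w,V=np.linalg.eigh(np.cov(P.T)); print("axis",V[:,1],np.sqrt(12*w))
    for l in ("handle","tare_top"):
        for r in masks_of(l,c)[:2]: print(n,l,r["p"],r["xy"],r["region"].sum())
    # bright blobs on key deck
    bx={"top":(328,235,415,265),"side":(268,275,350,352)}[n]
    m=(g[bx[1]:bx[3],bx[0]:bx[2]]>130).astype(np.uint8)
    N,L,S,C=cv2.connectedComponentsWithStats(m)
    for i in range(1,N):
        if 8<S[i,4]<400:
            u,v=C[i]+np.array(bx[:2]); print(n,"key",S[i,2:],np.round([u,v],1),np.round(onplane(c,u,v,.047),4),np.round(px2w(c,u,v),4))
h=max(o.shape[0] for o in out)
out=[cv2.copyMakeBorder(o,0,h-o.shape[0],0,0,cv2.BORDER_CONSTANT) for o in out]
cv2.imwrite("pics/crop1.png",np.hstack(out)[:,:800,::-1])
E
```

```text
top dark [ 7  8 27  6 84] 375.5833333333333 178.9404761904762 z.158: [ 0.61280874 -0.2071001   0.158     ] depth [ 0.61147819 -0.20533429  0.16597258]
axis [-0.10706347  0.99425219] [0.01090409 0.06825734]
top handle 0.82 [368.6, 151.8] 4278
top tare_top 0.63 [401.7, 248.3] 89
top tare_top 0.51 [144.1, 232.9] 268
top key [ 16   8 112] [396.5 246.8] [ 0.4486 -0.2879  0.047 ] [ 0.4486 -0.2885  0.0445]
top key [ 8  8 54] [365.2 249.6] [ 0.4395 -0.2042  0.047 ] [ 0.4394 -0.205   0.0431]
top key [ 7  8 48] [374.9 248.9] [ 0.4418 -0.2299  0.047 ] [ 0.4418 -0.2299  0.047 ]
top key [ 7  8 50] [345.9 251.4] [ 0.4337 -0.1525  0.047 ] [ 0.4337 -0.152   0.0506]
top key [ 8  8 53] [355.5 250.2] [ 0.4372 -0.1781  0.047 ] [ 0.4372 -0.1782  0.0464]
top key [ 9  2 17] [376.8 256.5] [ 0.4218 -0.2351  0.047 ] [ 0.4214 -0.2374  0.0364]
top key [ 9  2 16] [389.  255.4] [ 0.4252 -0.2677  0.047 ] [ 0.4249 -0.27    0.0379]
top key [ 9  3 15] [356.4 258.3] [ 0.4157 -0.1807  0.047 ] [ 0.4154 -0.182   0.0393]
top key [ 7  2 12] [367.  257.4] [ 0.4187 -0.209   0.047 ] [ 0.4185 -0.2101  0.0416]
side dark [  5   9  29  24 259] 368.95752895752895 235.55984555984557 z.158: [ 0.61167991 -0.21217233  0.158     ] depth [ 0.6092856  -0.21388524  0.16165793]
axis [-0.06665354  0.99777618] [0.02171272 0.06801756]
side handle 0.78 [390.2, 219.4] 4201
side tare_top 0.42 [331.8, 332.2] 142
side key [ 17  14 123] [343.8 279.3] [ 0.552 -0.215  0.047] [ 0.5303 -0.2325  0.0901]
side key [10  9 49] [285.6 288. ] [ 0.4342 -0.1537  0.047 ] [ 0.4347 -0.153   0.0455]
side key [11  8 50] [294.  295.5] [ 0.4373 -0.1798  0.047 ] [ 0.4384 -0.1784  0.0439]
side key [10  9 50] [302.5 303. ] [ 0.4405 -0.2055  0.047 ] [ 0.4408 -0.2051  0.0461]
side key [11  9 57] [311.1 310.9] [ 0.4432 -0.2312  0.047 ] [ 0.4433 -0.2311  0.0466]
side key [ 19  17 146] [331.2 329.3] [ 0.4494 -0.2892  0.047 ] [ 0.4492 -0.2894  0.0476]
```

View pics/crop1.png

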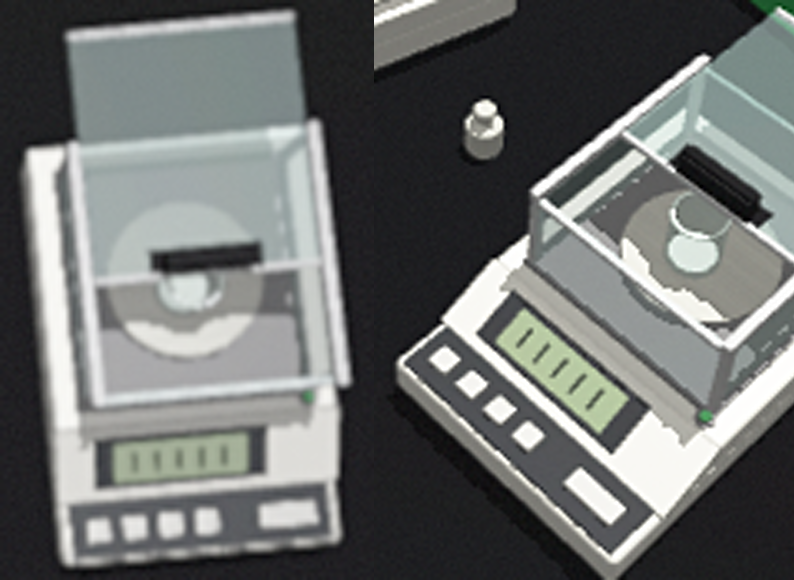

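Both views agree. The tare key is at (0.449, -0.2885, 0.047), the balance yaw is about 6.35° and its origin is at (0.568, -0.213). The handle is at about (0.612, -0.208), so the top is about 75 mm open. I'll move in behind the handle, high and with the fingers shut.

Emit:
drive_tool(
  rows=[
    [0,5,-38,14,0,0,0],
    [0,5,-38,14,0,0,0],
    [0,5,-38,14,0,0,0],
    [0,5,-38,14,0,0,0],
    [0,5,-38,14,0,0,0],
  ],
)

```text
time_s: 1.42
tcp_pos: [0.2174, 0.4028, 0.312]
ee_rot: [[0.952, -0.307, 0.0], [-0.307, -0.952, -0.0], [0.0, 0.0, -1.0]]
wrist_force: [0.9, -0.1, 1.2]
gripper_width: 0.703
gripper_force: 0.0
```

Emit:
drive_tool(
  rows=[
    [0,21,-30,0,0,0,0.021],
    [0,21,-30,0,0,0,0.021],
    [0,21,-30,0,0,0,0.021],
    [0,21,-30,0,0,0,0.021],
    [0,21,-30,0,0,0,0.021],
  ],
)

```text
time_s: 1.83
tcp_pos: [0.3227, 0.253, 0.3121]
ee_rot: [[0.979, -0.204, 0.001], [-0.204, -0.979, 0.001], [0.001, -0.001, -1.0]]
wrist_force: [1.0, 0.0, -0.4]
gripper_width: 0.324
gripper_force: 0.0
```

Emit:
drive_tool(
  rows=[
    [0,21,-30,0,0,0,0.021],
    [0,21,-30,0,0,0,0.021],
    [0,21,-30,0,0,0,0.021],
    [0,21,-30,0,0,0,0.021],
    [0,21,-30,0,0,0,0.021],
  ],
)

```text
time_s: 2.25
tcp_pos: [0.4279, 0.1029, 0.312]
ee_rot: [[0.995, -0.101, 0.001], [-0.101, -0.995, 0.001], [0.001, -0.001, -1.0]]
wrist_force: [0.8, 0.5, -0.5]
gripper_width: 0.022
gripper_force: 0.0
```

Emit:
drive_tool(
  rows=[
    [0,21,-30,0,0,0,0.021],
    [0,21,-30,0,0,0,0.021],
    [0,21,-30,0,0,0,0.021],
    [0,21,-30,0,0,0,0.021],
    [0,21,-30,0,0,0,0.021],
  ],
)

```text
time_s: 2.67
tcp_pos: [0.5331, -0.0472, 0.3118]
ee_rot: [[1.0, 0.003, 0.001], [0.003, -1.0, 0.0], [0.001, -0.0, -1.0]]
wrist_force: [0.3, 1.4, 0.5]
gripper_width: 0.003
gripper_force: 0.0
```

Emit:
drive_tool(
  rows=[
    [0,21,-30,0,0,0,0.021],
    [0,21,-30,0,0,0,0.021],
    [0,21,-30,0,0,0,0.021],
    [0,21,-30,0,0,0,0.021],
    [0,0,0,0,0,0,0.021],
  ],
)

```text
time_s: 3.08
tcp_pos: [0.6186, -0.1699, 0.3092]
ee_rot: [[0.995, 0.103, -0.002], [0.103, -0.995, -0.001], [-0.002, 0.001, -1.0]]
wrist_force: [0.4, 1.0, -0.5]
gripper_width: 0.006
gripper_force: 0.0
```

```bash
python3 - <<'E'
from h import *
s=sense();print(s['time_s'],s['tcp_pos'],s['ee_rot'].round(4).tolist(),s['wrist_force'],s['gripper_width'],s['joints'])
c=capture("side"); cv2.imwrite("pics/side1.png",c["frame"][:,:,::-1])
E
```

```text
3.0833 [ 0.61863894 -0.16990521  0.30915462] [[0.9947, 0.103, -0.0018], [0.103, -0.9947, -0.0012], [-0.0019, 0.001, -1.0]] [ 0.39325652  1.0195564  -0.48692514] 0.0056428840957946985 [-9.00856253e-01  2.17533513e+01  9.59248228e+00  7.29518994e-02
 -7.79392929e+01  9.67981451e+01]
```

View pics/side1.png

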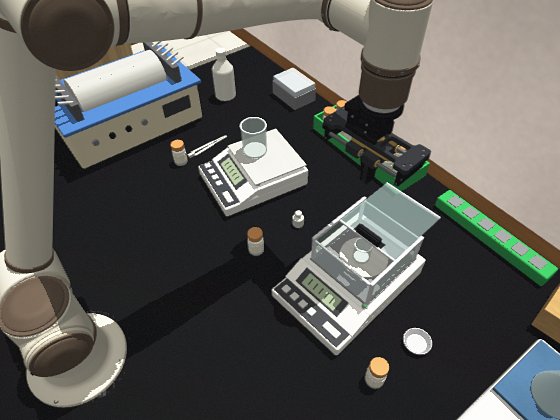

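The side view shows the fingers shut, high at about (395,165), and the long axis of the gripper body lies along the closing line. The balance is undisturbed. Next I'll go behind the handle at (369,236) and down.

Emit:
drive_tool(
  rows=[
    [0,13,-17,0,0,0,0.006],
    [0,13,-17,0,0,0,0],
    [0,0,0,-30,0,0,0],
    [0,0,0,-30,0,0,0],
    [0,0,0,0,0,0,0],
  ],
)

```text
time_s: 3.55
tcp_pos: [0.6387, -0.1976, 0.2447]
ee_rot: [[0.994, 0.112, -0.013], [0.112, -0.994, 0.004], [-0.012, -0.005, -1.0]]
wrist_force: [-0.5, 0.2, -2.1]
gripper_width: 0.003
gripper_force: 0.0
```

```bash
python3 - <<'E'
from h import *
s=sense();print(s['time_s'],s['tcp_pos'],s['ee_rot'].round(4).tolist(),s['wrist_force'])
O=np.array([.5683,-.2128]);a=np.radians(6.35);R=np.array([[np.cos(a),-np.sin(a)],[np.sin(a),np.cos(a)]])
print("in balance frame",R.T@(s['tcp_pos'][:2]-O))
E
```

```text
3.55 [ 0.63870122 -0.1976007   0.24467006] [[0.9936, 0.1121, -0.0126], [0.1121, -0.9937, 0.0041], [-0.0121, -0.0055, -0.9999]] [-0.49534041  0.23101005 -2.14985895]
in balance frame [0.07165037 0.00731956]
```

Emit:
drive_tool(
  rows=[
    [0,0,0,0,0,0,0],
    [0,0,0,0,0,0,0],
    [0,4,-6,0,0,0,0],
    [0,0,0,-20,0,0,0],
    [0,0,0,0,0,0,0],
  ],
)

```text
time_s: 3.97
tcp_pos: [0.6458, -0.2051, 0.2306]
ee_rot: [[0.994, 0.112, -0.002], [0.112, -0.994, 0.001], [-0.001, -0.002, -1.0]]
wrist_force: [0.1, -0.2, -2.0]
gripper_width: 0.009
gripper_force: 0.0
```

Emit:
drive_tool(
  rows=[
    [0,0,0,-20,0,0,0],
    [0,0,0,-20,0,0,0],
    [0,0,0,-12,0,0,0],
    [0,0,0,0,0,0,0],
    [0,0,0,0,0,0,0],
  ],
)

```text
time_s: 4.38
tcp_pos: [0.6466, -0.2056, 0.1801]
ee_rot: [[0.994, 0.113, -0.0], [0.113, -0.994, -0.001], [-0.0, 0.001, -1.0]]
wrist_force: [-0.6, 1.4, 0.7]
gripper_width: -0.0
gripper_force: 0.0
```

```bash
python3 - <<'E'
from h import *
s=sense();print(s['time_s'],s['tcp_pos'],s['ee_rot'].round(4).tolist(),s['wrist_force'])
o=[]
for n,(x0,y0,x1,y1) in (("side",(290,140,450,300)),("top",(310,80,430,240))):
    c=capture(n); o.append(cv2.resize(c["frame"][y0:y1,x0:x1],None,fx=2.8,fy=2.8,interpolation=cv2.INTER_CUBIC))
cv2.imwrite("pics/near.png",np.hstack(o)[:,:,::-1])
E
```

```text
4.3833 [ 0.64659626 -0.20555955  0.18011626] [[0.9936, 0.1133, -0.0001], [0.1133, -0.9936, -0.0007], [-0.0002, 0.0006, -1.0]] [-0.59695179  1.39538077  0.6775604 ]
```

View pics/near.png

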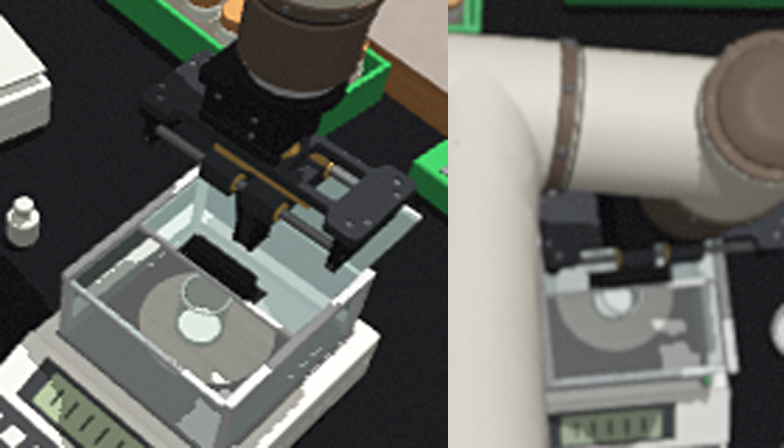

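The crop shows the fingertips over the pane just behind the handle, clear of the rails. I'll lower 8 mm and push forward along balance -x.

Emit:
drive_tool(
  rows=[
    [0,0,0,-4,0,0,0],
    [0,0,0,-4,0,0,0],
    [0,0,0,0,0,0,0],
    [0,-5,-0.6,0,0,0,0],
    [0,-5,-0.6,0,0,0,0],
  ],
)

```text
time_s: 4.9
tcp_pos: [0.636, -0.2066, 0.1715]
ee_rot: [[0.994, 0.113, -0.0], [0.113, -0.994, -0.0], [-0.0, 0.0, -1.0]]
wrist_force: [0.2, 0.1, 0.7]
gripper_width: 0.003
gripper_force: 0.0
```

Emit:
drive_tool(
  rows=[
    [0,-4,-0.4,0,0,0,0],
    [0,-4,-0.4,0,0,0,0],
    [0,-4,-0.4,0,0,0,0],
    [0,-4,-0.4,0,0,0,0],
    [0,-4,-0.4,0,0,0,0],
  ],
)

```text
time_s: 5.32
tcp_pos: [0.6161, -0.2087, 0.1718]
ee_rot: [[0.994, 0.113, 0.001], [0.113, -0.994, -0.0], [0.001, 0.0, -1.0]]
wrist_force: [1.0, -0.4, -1.0]
gripper_width: 0.004
gripper_force: 0.7
```

Emit:
drive_tool(
  rows=[
    [0,-5,-0.6,0,0,0,0],
    [0,-5,-0.6,0,0,0,0],
    [0,-5,-0.6,0,0,0,0],
    [0,-5,-0.6,0,0,0,0],
    [0,-5,-0.6,0,0,0,0],
  ],
)

```text
time_s: 5.73
tcp_pos: [0.5909, -0.2115, 0.1718]
ee_rot: [[0.994, 0.113, 0.0], [0.113, -0.994, 0.0], [0.0, 0.0, -1.0]]
wrist_force: [2.3, -0.0, 0.3]
gripper_width: 0.003
gripper_force: 0.7
```

Emit:
drive_tool(
  rows=[
    [0,-5,-0.5,0,0,0,0],
    [0,-5,-0.5,0,0,0,0],
    [0,-5,-0.5,0,0,0,0],
    [0,-5,-0.5,0,0,0,0],
    [0,-4,-0.4,0,0,0,0],
  ],
)

```text
time_s: 6.15
tcp_pos: [0.5668, -0.2141, 0.1717]
ee_rot: [[0.994, 0.113, 0.0], [0.113, -0.994, -0.0], [0.0, 0.0, -1.0]]
wrist_force: [0.8, -0.8, 1.0]
gripper_width: 0.003
gripper_force: 0.7
```

Emit:
drive_tool(
  rows=[
    [0,-2,-0.2,0,0,0,0],
    [0,-2,-0.2,0,0,0,0],
    [0,-2,-0.2,0,0,0,0],
    [0,-1,-0.1,0,0,0,0],
    [0,-1,-0.1,0,0,0,0],
  ],
)

```text
time_s: 6.57
tcp_pos: [0.5593, -0.2147, 0.1715]
ee_rot: [[0.994, 0.113, -0.0], [0.113, -0.994, 0.0], [-0.0, -0.0, -1.0]]
wrist_force: [0.6, -0.5, 0.1]
gripper_width: 0.005
gripper_force: 0.6
```

Emit:
drive_tool(
  rows=[
    [0,-1,-0.1,0,0,0,0],
    [0,-1,-0.1,0,0,0,0],
  ],
)

```text
time_s: 6.73
tcp_pos: [0.5573, -0.2149, 0.1715]
ee_rot: [[0.994, 0.113, 0.0], [0.113, -0.994, -0.0], [0.0, 0.0, -1.0]]
wrist_force: [1.3, -0.4, 1.0]
gripper_width: 0.004
gripper_force: 0.6
```

Emit:
drive_tool(
  rows=[
    [0,-1,-0.1,0,0,0,0],
    [0,-1,-0.1,0,0,0,0],
  ],
)

```text
time_s: 6.9
tcp_pos: [0.5553, -0.2151, 0.1715]
ee_rot: [[0.994, 0.113, 0.0], [0.113, -0.994, -0.0], [0.0, 0.0, -1.0]]
wrist_force: [2.5, 0.1, 0.2]
gripper_width: 0.005
gripper_force: 2.0
```

Emit:
drive_tool(
  rows=[
    [0,-0.5,0,0,0,0,0],
    [0,-0.5,-0.1,0,0,0,0],
  ],
)

```text
time_s: 7.07
tcp_pos: [0.5553, -0.2151, 0.1716]
ee_rot: [[0.994, 0.113, 0.003], [0.113, -0.994, -0.0], [0.003, 0.0, -1.0]]
wrist_force: [4.1, -0.2, -1.4]
gripper_width: 0.006
gripper_force: 2.4
```

Emit:
drive_tool(
  rows=[
    [0,-0.5,0,0,0,0,0],
    [0,0,0,0,0,0,0],
  ],
)

```text
time_s: 7.23
tcp_pos: [0.5553, -0.2152, 0.1716]
ee_rot: [[0.994, 0.113, 0.004], [0.113, -0.994, -0.0], [0.004, 0.001, -1.0]]
wrist_force: [6.0, 0.3, -2.2]
gripper_width: 0.006
gripper_force: 2.7
```

The pane is against its stop: the TCP no longer advances, the force rose to 6 N, and the position is within 1.5 mm of the prediction. I'll back off and up, then check.

Emit:
drive_tool(
  rows=[
    [0,3,0.3,0,0,0,0],
    [0,4,0.4,0,0,0,0],
    [0,2,0,10,0,0,0],
    [0,0,0,30,0,0,0],
    [0,0,0,40,0,0,0],
  ],
)

```text
time_s: 7.65
tcp_pos: [0.5605, -0.214, 0.2493]
ee_rot: [[0.994, 0.113, -0.01], [0.113, -0.994, 0.002], [-0.01, -0.003, -1.0]]
wrist_force: [0.7, -1.0, 0.7]
gripper_width: 0.006
gripper_force: 0.0
```

Emit:
drive_tool(
  rows=[
    [0,-28,-18,0,0,0,0],
    [0,-28,-18,0,0,0,0],
    [0,-28,-18,0,0,0,0],
    [0,-28,-18,0,0,0,0],
    [0,0,0,0,0,0,0],
  ],
)

```text
time_s: 8.07
tcp_pos: [0.446, -0.2881, 0.2526]
ee_rot: [[0.994, 0.109, -0.002], [0.109, -0.994, 0.001], [-0.002, -0.001, -1.0]]
wrist_force: [0.4, 0.4, 0.6]
gripper_width: 0.004
gripper_force: 0.0
```

Emit:
drive_tool(
  rows=[
    [0,0,0,0,0,0,0],
    [0,0,0,0,0,0,0],
  ],
)

```text
time_s: 8.23
tcp_pos: [0.4508, -0.2867, 0.2522]
ee_rot: [[0.994, 0.113, 0.0], [0.113, -0.994, -0.0], [0.0, 0.0, -1.0]]
wrist_force: [0.2, 0.2, -0.8]
gripper_width: 0.006
gripper_force: 0.0
```

```bash
python3 - <<'E'
from h import *
s=sense();print(s['time_s'],s['tcp_pos'],s['ee_rot'].round(4).tolist(),s['wrist_force'])
o=[]
for n,(x0,y0,x1,y1) in (("side",(250,170,440,360)),("top",(320,100,420,290))):
    c=capture(n); o.append(cv2.resize(c["frame"][y0:y1,x0:x1],None,fx=2.7,fy=2.7,interpolation=cv2.INTER_CUBIC))
    print(n,proj(c,[.5375,-.2162,.158]))
cv2.imwrite("pics/shut.png",np.hstack(o)[:,:,::-1])
E
```

```text
8.2333 [ 0.45077026 -0.28667952  0.25220683] [[0.9936, 0.1125, 0.0003], [0.1125, -0.9936, -0.0002], [0.0003, 0.0002, -1.0]] [ 0.24540979  0.18657381 -0.80988634]
side [344.28624636 254.19942074]
top [379.33716455 209.92402449]
```

View pics/shut.png

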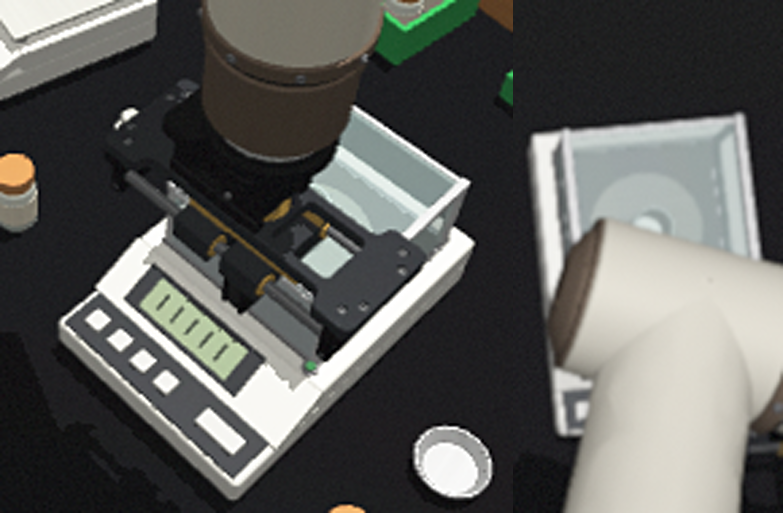

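The pane is now flush at the rear of the chamber, so it is shut. The key row is visible with the tare key at about (218,432) in the crop. Now I'll descend over the tare key.

Emit:
drive_tool(
  rows=[
    [0,-2,-2,-30,0,0,0],
    [0,0,0,-35,0,0,0],
    [0,0,0,-35,0,0,0],
    [0,0,0,-35,0,0,0],
    [0,0,0,-25,0,0,0],
  ],
)

```text
time_s: 8.75
tcp_pos: [0.4482, -0.2874, 0.0885]
ee_rot: [[0.993, 0.114, -0.004], [0.114, -0.993, 0.001], [-0.003, -0.002, -1.0]]
wrist_force: [-1.3, 0.6, -0.1]
gripper_width: 0.005
gripper_force: 0.0
```

Emit:
drive_tool(
  rows=[
    [0,0,0,0,0,0,0],
    [0,0,0,0,0,0,0],
    [0,0,0,0,0,0,0],
  ],
)

```text
time_s: 9.0
tcp_pos: [0.4506, -0.2888, 0.093]
ee_rot: [[0.993, 0.115, 0.002], [0.115, -0.993, -0.001], [0.002, 0.002, -1.0]]
wrist_force: [0.6, -0.3, 0.8]
gripper_width: 0.004
gripper_force: 0.0
```

```bash
python3 - <<'E'
from h import *
s=sense();print(s['time_s'],s['tcp_pos'],s['ee_rot'].round(4).tolist(),s['wrist_force'])
o=[]
for n,(x0,y0,x1,y1) in (("side",(260,230,400,370)),):
    c=capture(n); o.append(cv2.resize(c["frame"][y0:y1,x0:x1],None,fx=4,fy=4,interpolation=cv2.INTER_CUBIC))
cv2.imwrite("pics/tare.png",np.hstack(o)[:,:,::-1])
E
```

```text
9.0 [ 0.45059645 -0.28876177  0.09297683] [[0.9934, 0.1145, 0.0023], [0.1145, -0.9934, -0.0014], [0.0021, 0.0016, -1.0]] [ 0.57364762 -0.27544932  0.75126715]
```

View pics/tare.png

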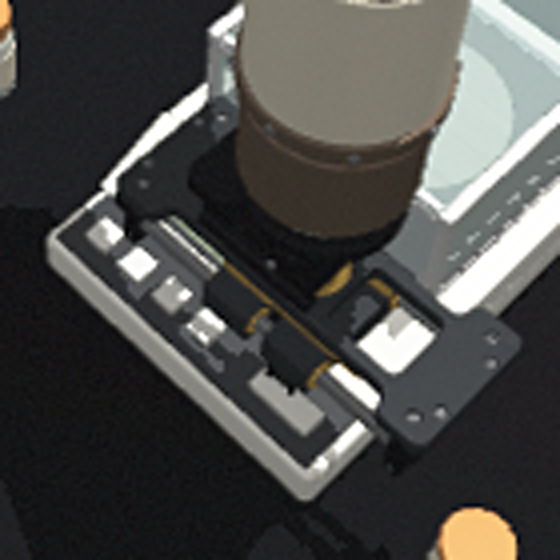

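The tips are above the tare key, shown at about (285,395) in the crop, and clear of the small keys. I'll come down gently.

Emit:
drive_tool(
  rows=[
    [0,-1.5,0,-8,0,0,0],
    [0,0,0,-8,0,0,0],
    [0,0,0,-6,0,0,0],
    [0,0,0,0,0,0,0],
    [0,0,0,0,0,0,0],
  ],
)

```text
time_s: 9.47
tcp_pos: [0.447, -0.2885, 0.0691]
ee_rot: [[0.994, 0.113, -0.001], [0.113, -0.994, 0.0], [-0.001, -0.0, -1.0]]
wrist_force: [-0.0, -0.4, 0.8]
gripper_width: 0.006
gripper_force: 0.0
```

Emit:
drive_tool(
  rows=[
    [0,0,0,-2,0,0,0],
    [0,0,0,-1,0,0,0],
    [0,0,0,-1,0,0,0],
    [0,0,0,0,0,0,0],
  ],
)

```text
time_s: 9.8
tcp_pos: [0.4475, -0.2886, 0.0657]
ee_rot: [[0.994, 0.113, 0.0], [0.113, -0.994, -0.0], [0.0, 0.0, -1.0]]
wrist_force: [-0.5, 1.1, 2.7]
gripper_width: 0.006
gripper_force: 1.0
```

Emit:
drive_tool(
  rows=[
    [0,0,0,-1,0,0,0],
    [0,0,0,-1,0,0,0],
    [0,0,0,0,0,0,0],
  ],
)

```text
time_s: 10.05
tcp_pos: [0.4475, -0.2886, 0.0638]
ee_rot: [[0.994, 0.113, 0.0], [0.113, -0.994, -0.0], [0.0, 0.0, -1.0]]
wrist_force: [-1.2, -0.2, 4.8]
gripper_width: 0.001
gripper_force: 1.9
```

Emit:
drive_tool(
  rows=[
    [0,0,0,-0.5,0,0,0],
    [0,0,0,-0.5,0,0,0],
    [0,0,0,0,0,0,0],
  ],
)

```text
time_s: 10.3
tcp_pos: [0.4474, -0.2886, 0.0627]
ee_rot: [[0.994, 0.113, 0.0], [0.113, -0.994, -0.0], [0.0, 0.0, -1.0]]
wrist_force: [-0.8, 0.8, 4.9]
gripper_width: 0.004
gripper_force: 2.3
```

Emit:
drive_tool(
  rows=[
    [0,0,0,-0.5,0,0,0],
    [0,0,0,0,0,0,0],
    [0,0,0,0,0,0,0],
  ],
)

```text
time_s: 10.55
tcp_pos: [0.4475, -0.2886, 0.0624]
ee_rot: [[0.994, 0.113, 0.0], [0.113, -0.994, -0.0], [0.0, 0.0, -1.0]]
wrist_force: [-0.5, 1.3, 5.7]
gripper_width: 0.007
gripper_force: 3.0
```

The key bottomed at about 5.5 N. Withdrawing straight up.

Emit:
drive_tool(
  rows=[
    [0,0,0,2,0,0,0],
    [0,0,0,4,0,0,0],
    [0,0,0,15,0,0,0],
    [0,0,0,35,0,0,0],
    [0,0,0,40,0,0,0],
  ],
)

```text
time_s: 10.97
tcp_pos: [0.4453, -0.2877, 0.1565]
ee_rot: [[0.994, 0.112, -0.007], [0.112, -0.994, 0.003], [-0.006, -0.003, -1.0]]
wrist_force: [2.1, 0.2, 0.1]
gripper_width: 0.008
gripper_force: 0.0
```

Emit:
drive_tool(
  rows=[
    [0,0,0,40,0,0,0],
    [0,0,0,40,0,0,0],
    [0,-5,38,0,0,0,0],
    [0,-5,38,0,0,0,0],
    [0,-5,38,0,0,0,0],
  ],
)

```text
time_s: 11.38
tcp_pos: [0.4317, -0.1735, 0.2382]
ee_rot: [[0.994, 0.11, 0.001], [0.11, -0.994, 0.001], [0.001, -0.001, -1.0]]
wrist_force: [0.3, 0.9, -0.2]
gripper_width: 0.006
gripper_force: 0.0
```

Emit:
drive_tool(
  rows=[
    [0,-3,38,0,0,0,0],
    [0,-3,38,0,0,0,0],
    [0,0,38,0,0,0,0],
    [0,0,38,0,0,0,0],
    [0,0,0,0,0,0,0],
  ],
)

```text
time_s: 11.8
tcp_pos: [0.4261, -0.0178, 0.238]
ee_rot: [[0.993, 0.12, 0.001], [0.12, -0.993, 0.001], [0.001, -0.001, -1.0]]
wrist_force: [0.0, -0.2, -0.2]
gripper_width: 0.007
gripper_force: 0.0
```

Emit:
drive_tool(
  rows=[
    [0,0,0,0,0,0,0],
    [0,0,0,0,0,0,0],
    [0,0,0,0,0,0,0],
  ],
)

```text
time_s: 12.05
tcp_pos: [0.4261, -0.0233, 0.2377]
ee_rot: [[0.994, 0.112, -0.001], [0.112, -0.994, -0.0], [-0.001, 0.0, -1.0]]
wrist_force: [0.2, -0.4, -1.2]
gripper_width: 0.002
gripper_force: 0.0
```

```bash
python3 - <<'E'
from h import *
s=sense();print(s['time_s'],s['tcp_pos'],s['wrist_force'])
o=[]
for n,(x0,y0,x1,y1) in (("side",(250,170,440,360)),("top",(320,100,420,290))):
    c=capture(n); o.append(cv2.resize(c["frame"][y0:y1,x0:x1],None,fx=2.7,fy=2.7,interpolation=cv2.INTER_CUBIC))
cv2.imwrite("pics/end.png",np.hstack(o)[:,:,::-1])
E
```

```text
12.05 [ 0.42605062 -0.02329361  0.23773468] [ 0.22712795 -0.38498334 -1.17354861]
```

View pics/end.png

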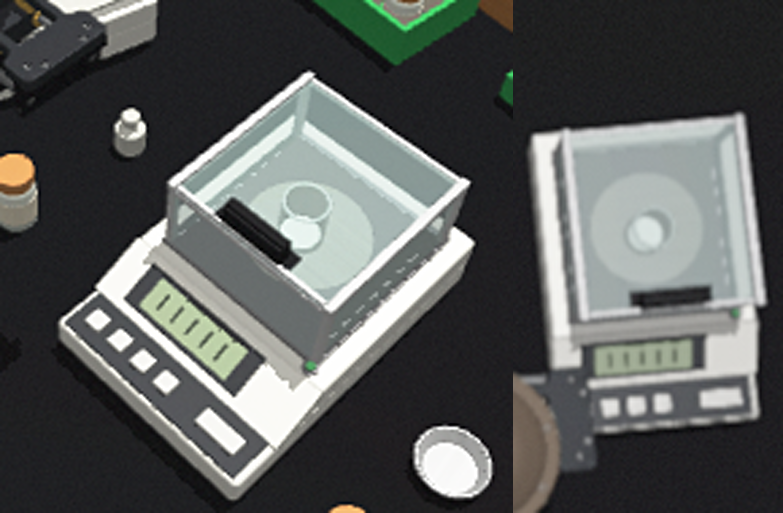

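The top is fully shut, with the handle at the front edge at about (258,232) in the crop. The tare key is back up, the jar is still centred on the pan, and the arm is clear.

```bash
python3 -c "
from station import finish_job
print(finish_job())"
```

```text
the job is handed in; nothing more can be done
None
```

The shield top is pushed fully shut, the tare key was pressed once at about 5.5 N and came back up, and the arm is withdrawn and clear; the job was handed in at about 12 s, with no verdict shown.

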